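# Point-and-call set-up check

## Robot

A 6-joint arm with a two-finger parallel gripper is mounted at the origin on a cart in front of the work surface, level with it; the furniture and walls round the work are solid. World frame = base frame: x ahead of the robot, y to its left, z up, the work surface at z = 0. Lengths are in mm, angles in rad, forces in N, time in s.
With the tool pointing down it reaches from about 300 to 775 mm from the base axis. Payload 14.6 kg.
Tool frame: the origin (TCP) lies between the finger pads; the fingertips stand 19 mm ahead of it and the grasp point (between the pads) is the TCP (manip.tcp_to_tips is the distance from the TCP to the fingertips, in mm); x points along the fingers, z is the direction in which the jaws open and shut, and the axes are right-handed (so a half turn about x gives the same grasp; the last joint's range is limited). The gripper opens to 94 mm and grips with 3 to 60 N. Pads are 16 mm wide; open, the fingers measure 119 mm over their backs; the gripper's body (75 mm by 177 mm) begins 78 mm behind the grasp point.
Start: joints at [-1.284, 0.3, 1.521, -0, 1.321, -0.067], TCP at [190.548, -515.927, 224.446] pointing down, gripper open.
Joint ranges: [-3.03, 3.03], [-0.79, 2.21], [0.23, 2.52], [-1.04, 4.18], [0, 3.07], [-2.55, 2.55]. Speed limits (rad/s): [2.22, 2.22, 2.57, 3.14, 3.14, 3.14].

## Interface

Orientations are given as [roll, pitch, yaw] about the fixed x, y, z axes, in that order (R = Rz(yaw) Ry(pitch) Rx(roll)).
In Python, from cell import manip gives the robot as it stands.
- The arm moves only by the tool jog_arm, never from a script. Its argument "moves" is a list that holds one entry, the list of rows, each a list of 6 numbers: the shift along the world's x, y, z in mm, then the turn, a rotation vector about the world's x, y, z in degrees. In form: [[[dx, dy, dz, wx, wy, wz], ...]]. A call has 1 to 5 rows; each row shifts and turns the pose as measured when the row begins; what a row does not reach is not made up. A row lasts 1/10 s, in which the tool goes at most 50 mm and 8.59 degrees, less where a joint would pass 70% of its speed; a pose out of reach is approached as far as the arm can. A call is refused whole if a number of a shift passes 50 or a number of a turn 8.59, either way. A call with a gripper value outside its range is refused whole. "gripper" is the opening, from -1 (shut) to 1 (fully open), set as the call begins (left out, the last holds). The fingers move at their own pace and stop on an object; "squeeze" is the grip in N (left out, the last holds). Time passes only in rows, so rows that do not move let the fingers close. It gives the time, the measured TCP pose, the force and the opening at its end, in the units of the state.
- manip.read_state(): the state, without advancing time (a new reading comes with each control period).
- manip.camera(name): name is "scene" or "top"; returns (picture, depth): 400x640x3 uint8, blue, green, red; 400x640 float32, mm along the optical axis (not along the pixel's ray), 0 where there is no reading.
- manip.camera_params(name): a dict with "fx", "fy", "cx", "cy" (pixels), "rvec" (rotation vector, rad) and "tvec" (3), from world to camera coordinates, as OpenCV has them. Camera axes: x right, y down, z forward; pixel columns grow to the right and rows downward; lengths in mm; the calibration is good to about 2 mm. A picture is of the moment at which its call begins. camera_params takes no time and is no camera call.
- manip.sign_off(): hands the job in, once; it reports no verdict.
The state is a dict: "clock": time; "joints": joint angles; "qd": joint speeds; "effort": joint torques, N m; "eef_pos": TCP position; "eef_rot": TCP orientation; "wrist_force": force on the tool from outside, world axes, zero at the start; "moment": the same for the moment, N m; "finger_gap": finger opening in mm.
Only numpy, scipy, OpenCV 4.12 (cv2) and the standard library are available. Lean on these libraries where they do the work, as an engineer would, in place of code of your own. Each camera call takes 0.05 s, during which the arm holds its last target. There are 200 camera calls.

## Task

Do the point-and-call check before inspection starts, touching nothing that you point at: first bring the fingertips to between one and four centimetres above the middle of the ring gauge and stay there for two full seconds, then do the same over the middle of the V-block. Then record the check by pushing the black knob of the check slide gently with the fingertips, without gripping it, all the way to the left end of its track. Touch none of the loose pieces around the track, and finish clear of everything.

Things in the scene. Friction and masses are not known exactly. Their poses are not given: they have to be found in the camera images.
- ring_gauge_top (a point): Ring gauge: a flat steel ring lying on the worktop, outside diameter 46 mm, 15 mm high, with a dark knurled band round its rim and a central bore of about 13 mm. It is the widest round thing near the track. The point is on its axis, level with its upper face. Loose; to be pointed at first.
- v_block_top (a point): V-block: a steel block 45 x 44 mm, 34 mm high, with a V-shaped groove across its top, standing on the worktop. The point is in the middle, level with its upper edges (the groove is open below it). Loose; to be pointed at second.
- pom_block_top (a point): Pale plastic block with a dark hole in one side, 24 x 30 mm, 36 mm high; the point is the middle of its upper face. Loose bystander, not to be touched.
- washer_1_top (a point): Thick steel washer, 30 mm diameter, 8 mm high, lying flat; much smaller than the ring gauge. The point is on its axis, level with its upper face. Loose bystander, not to be touched.
- check_slide_base: The check slide's track: an aluminium bar fixed to the worktop, 190 mm long, 44 mm wide, 12 mm high, with a steel end stop at each end (14 mm along the track, up to 20 mm high; cap screws on it up to 23 mm). The origin is the centre of its underside on the worktop. Its own y axis runs along the track towards its left end as seen from the robot, within about 23 degrees of the world's y; z is up.
- slide_knob_top (a point): The middle of the top of the check slide's black knob, 54.5 mm above the worktop. The knob is 20 mm long along the track and 28 mm wide across it; it stands on a foot plate 30 mm along the track and 36 mm wide, whose top is 20.5 mm above the worktop. The knob starts near the right end of the track.
- check_slide (a joint): Travel of the knob along the track in m: 0 at the right end, 0.12 at the left end, growing as it is pushed to the left (along the track's y). It moves with about 1.5 N of friction plus slight damping and stays where it is left. (The machine's green front guard, 0.42 m high, stands swung open about 0.3 m to the left of the robot's base; the worktop ahead is clear of it.)
Things that resemble listed ones, but are neither listed nor needed, are in the scene too. Of the things that look like the part that bears ring_gauge_top, the smaller one is meant.

How it is judged (in metres and radians):
On the way, in this order (a step that is already met when the one before it is completed fails the run):
1. the fingertips dwell just above the middle of the ring gauge (horizontal distance between the grasp point and ring_gauge_top below 0.018 m and z of the grasp point in the frame of ring_gauge_top between 0.012 and 0.075 m), for 1.5 s.
2. then the fingertips dwell just above the middle of the V-block (horizontal distance between the grasp point and v_block_top below 0.018 m and z of the grasp point in the frame of v_block_top between 0.012 and 0.075 m), for 1.5 s.
3. then the slide knob is pushed to the left end (value of joint check_slide above 0.108 m), for 0.2 s.
At the end, for the whole second after the job is handed in: The slide knob stands within 12 mm of the left end of its travel; the ring gauge, V-block, plastic block and washer rest within 6 mm of where they started (value of joint check_slide above 0.108 m and distance of each of ring_gauge_top, v_block_top, pom_block_top, washer_1_top from where it was at the start of the episode below 0.006 m and linear speed of each of ring_gauge, v_block, pom_block, washer_1 below 0.02 m/s); the robot touches nothing.
It fails at once if the ring gauge or the V-block is touched (contact force between any of the fingers, the arm and ring_gauge above 0.3 N or contact force between any of the fingers, the arm and v_block above 0.3 N).
It fails at once if the plastic block or the washer is touched (contact force between any of the fingers, the arm and pom_block above 0.3 N or contact force between any of the fingers, the arm and washer_1 above 0.3 N).
It fails at once if one of the loose pieces is lifted or moved more than 6 mm (distance of any of ring_gauge_top, v_block_top, pom_block_top, washer_1_top from where it was at the start of the episode above 0.006 m).
It fails at once if the slide knob is squeezed or rammed with more than 35 N (contact force between the fingers and check_slide above 35 N).
It also fails if it takes over 53 s, if anything falls off the work surface, if the arm or the gripper's body presses on something with over 40 N, if the wrist force passes 120 N, or if a joint passes its speed limit or range.

## Working session

There is one attempt and no reset: what is moved stays moved. The work goes in short steps, Python scripts to look and compute and a tool call to move; the robot and the scene stay as the last step left them, time stands still between calls to the robot, and variables do not carry over. Pictures are saved under pics/ and viewed, about 8 in all and at most 12, crops included, and the job is handed in when it is done.

Besides the shell and the picture viewer there is one more tool, called after "Request:" as name(argument=value, ...), one argument or row to a line, values as JSON. jog_arm: Moves the arm, as the interface text tells. Its arguments: {"type":"object","properties":{"moves":{"type":"array","items":{"type":"array","items":{"type":"array","items":{"type":"number"}}}},"gripper":{"type":"number"},"squeeze":{"type":"number"}},"required":["moves"]}

```bash
mkdir -p pics
cat > h.py <<'E'
import numpy as np, cv2
from cell import manip
def params(n):
    p=manip.camera_params(n); R=cv2.Rodrigues(np.array(p["rvec"],float))[0]
    return p,R,np.array(p["tvec"],float).ravel()
def cast(n,u,v,z):
    p,R,t=params(n); d=R.T@np.array([(u-p["cx"])/p["fx"],(v-p["cy"])/p["fy"],1]); c=-R.T@t
    return c+d*(z-c[2])/d[2]
def cloud(n,D):
    p,R,t=params(n); v,u=np.mgrid[:D.shape[0],:D.shape[1]]
    P=np.stack([(u-p["cx"])/p["fx"]*D,(v-p["cy"])/p["fy"]*D,D],-1)
    return (P-t)@R
E
python3 - <<'E'
from h import *
for n in("top","scene"):
    I,D=manip.camera(n); cv2.imwrite(f"pics/{n}0.png",I); np.save(n+"D.npy",D); np.save(n+"I.npy",I)
    p,R,t=params(n); print(n,p["fx"],-R.T@t,R[2])
print(manip.read_state())
E
```

```text
top 434.5194820031228 [ 369.72265866 -112.48855237  927.26564214] [ 0.14071705 -0.0030566  -0.99004513]
scene 460.26323015088275 [-232.62112796 -695.03322174  495.37697672] [ 0.70555268  0.57452926 -0.41486328]
{'clock': 0.1, 'joints': array([-1.28358243e+00,  3.00407847e-01,  1.52149454e+00, -3.58826730e-05,
        1.32071952e+00, -6.65993353e-02]), 'qd': array([-0.00018228, -0.00242416, -0.00159629, -0.00131015, -0.00012708,
        0.00078406]), 'effort': array([-4.19376711e-04, -5.32643938e+01, -3.53281581e+01,  7.09393225e-02,
        2.35383993e-02, -4.05863818e-05]), 'eef_pos': array([ 190.49169543, -515.73215772,  223.9576324 ]), 'eef_rot': array([3.10874994, 1.56976649, 1.89177575]), 'wrist_force': array([-0.29950961, -0.09836088, -0.8417508 ]), 'moment': array([ 0.01446217,  0.00474348, -0.01191093]), 'finger_gap': 93.89805704295907}
```

View pics/top0.png

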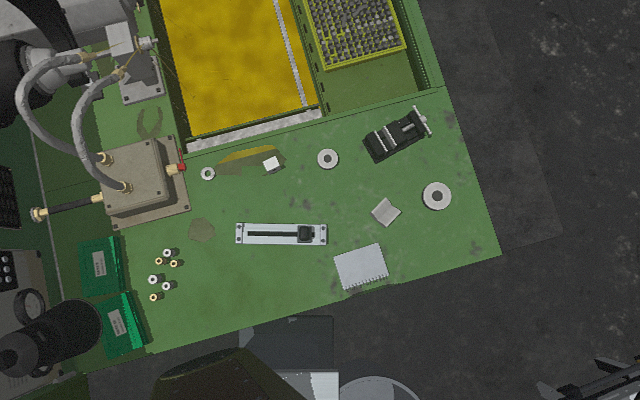

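View pics/scene0.png

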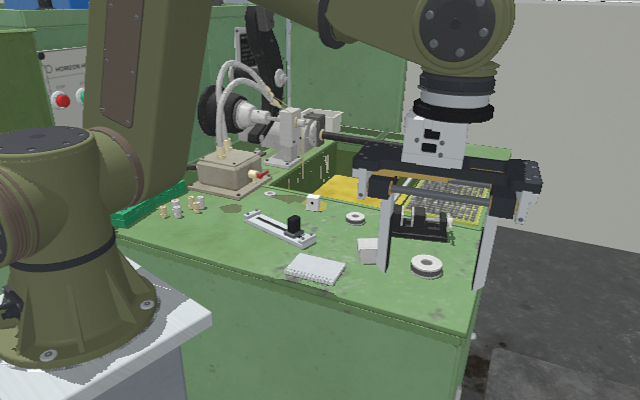

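The top view shows:
- the small ring at about (328,159), with the larger decoy at (437,196)
- the V-block at (386,212) and the washer at (208,173)
- the plastic block at (271,163)
- the track from about (236,233) to (327,233), with the knob at (305,233)

The scene view agrees with this. Next I'll measure them.

Run:
```python
from h import *
I=np.load("topI.npy");D=np.load("topD.npy");P=cloud("top",D)
hsv=cv2.cvtColor(I,cv2.COLOR_BGR2HSV)
g=cv2.bilateralFilter(I,5,30,5)
pale=((hsv[...,1]<70)&(hsv[...,2]>95)).astype(np.uint8)
def blob(name,x,y,r,z,mask):
    m=np.zeros_like(mask);m[y-r:y+r,x-r:x+r]=mask[y-r:y+r,x-r:x+r]
    c=max(cv2.findContours(m,cv2.RETR_EXTERNAL,cv2.CHAIN_APPROX_NONE)[0],key=cv2.contourArea)
    h=cv2.convexHull(c); w=np.array([cast("top",*q[0],z)[:2] for q in h],np.float32)
    rc=cv2.minAreaRect(w);cc=cv2.minEnclosingCircle(w)
    dm=cv2.drawContours(np.zeros_like(m),[c],-1,1,-1)>0
    zz=P[dm][:,2]; print(name,"rect",np.round(rc[0],1),np.round(rc[1],1),round(rc[2],1),"circ",np.round(cc[0],1),round(cc[1],1),"z pct",np.round(np.percentile(zz,[5,50,95]),1))
blob("ring",328,159,16,15,pale);blob("big",437,196,22,15,pale);blob("vb",386,212,20,34,pale)
blob("washer",208,173,12,8,pale);blob("pom",271,163,13,36,pale);blob("track",282,233,52,12,pale)
kb=((P[...,2]>45)&(P[...,2]<62)).astype(np.uint8);blob("knob",306,233,20,54.5,kb)
vb=((P[...,2]>22)&(P[...,2]<45)).astype(np.uint8);blob("vb_h",386,212,24,34,vb);blob("pom_h",271,163,16,36,vb)
rg=((P[...,2]>9)&(P[...,2]<25)).astype(np.uint8);blob("ring_h",328,159,22,15,rg)
print("plane z",np.round(np.median(P[180:200,300:350,2]),1))
# tall things within work area
h=P[...,2];m=(h>60);
print("tall x-y range",[ (np.round(P[m&(P[...,1]>a)&(P[...,1]<a+50)&(P[...,0]>200)][:,0:3].min(0)) if (m&(P[...,1]>a)&(P[...,1]<a+50)&(P[...,0]>200)).any() else None) for a in range(-400,200,50)])
big=cv2.resize(I[120:290,170:470],None,fx=2.6,fy=2.6,interpolation=cv2.INTER_CUBIC);cv2.imwrite("pics/crop.png",big)
# scene-view cross check: knob
I2=np.load("sceneI.npy");D2=np.load("sceneD.npy");Q=cloud("scene",D2)
k=(Q[...,2]>48)&(Q[...,2]<60);k[:212]=0;k[240:]=0;k[:,:285]=0;k[:,303:]=0;print("scene knob",k.sum(),Q[k].mean(0) if k.any() else 0)
r=(Q[...,2]>12)&(Q[...,2]<20);r[:208]=0;r[228:]=0;r[:,:342]=0;r[:,370:]=0;print("scene ring",Q[r].min(0),Q[r].max(0))
```

```text
ring rect [ 591.8 -141.5] [43.  43.4] 44.9 circ [ 592.  -141.2] 22.8 z pct [11.  14.8 17.4]
big rect [ 508.3 -374.3] [59.6 58.5] 87.5 circ [ 508.2 -374. ] 30.7 z pct [15.5 19.8 22.8]
vb rect [ 470.3 -258. ] [46.5 52.1] 44.2 circ [ 471.  -258.4] 32.3 z pct [ 3.  28.5 35.8]
washer rect [562.5 117.3] [28.2 30.3] 46.0 circ [562.7 117.5] 15.7 z pct [-1.   7.2 10.4]
pom rect [576.3 -22.4] [24.2 30.5] 24.6 circ [576.7 -22.1] 18.4 z pct [29.7 35.9 38.7]
track rect [429.8 -41.2] [192.4  44.8] 88.5 circ [432.5 -41. ] 97.8 z pct [ 9.1 12.9 53.1]
knob rect [429.3 -91.1] [18.1 26.1] 89.6 circ [428.8 -92.1] 14.9 z pct [50.1 54.1 56.8]
vb_h rect [ 463.3 -268.5] [18.8 46. ] 43.9 circ [ 460.9 -271. ] 23.3 z pct [22.8 31.6 36.4]
pom_h rect [575.2 -24.1] [26.9 30.1] 26.7 circ [575. -24.] 18.7 z pct [25.3 35.6 38.6]
ring_h rect [ 591.2 -142. ] [44.6 43.2] 43.8 circ [ 590.7 -142.1] 23.3 z pct [11.2 14.8 17.4]
plane z 0.2
tall x-y range [None, None, array([ 594., -299.,   60.]), array([ 586., -249.,   60.]), None, array([ 262., -112.,  550.]), array([ 249., -100.,  377.]), array([236., -50., 208.]), array([221.,   0., 172.]), array([204.,  50., 168.]), array([200., 100., 187.]), array([267., 174.,  60.])]
scene knob 76 [424.67171743 -94.12439311  52.89288812]
scene ring [ 566.2772702  -163.90821977   12.0096621 ] [ 613.08079965 -119.05415906   16.93392216]
```

View pics/crop.png

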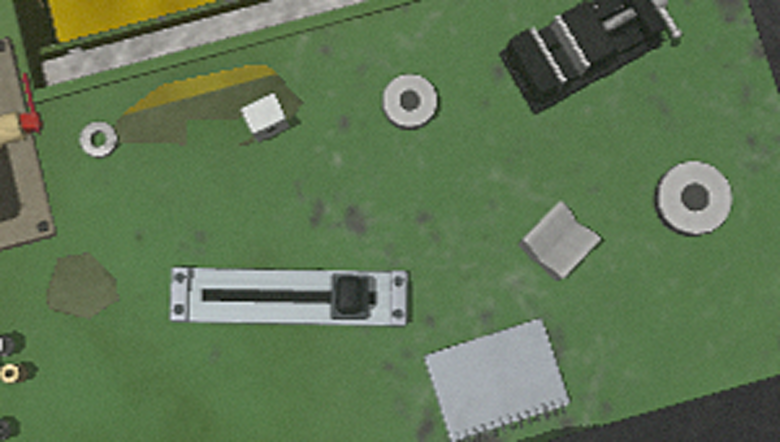

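Run:
```python
from h import *
from scipy.spatial.transform import Rotation as Ro
print(np.round(Ro.from_euler("xyz",manip.read_state()["eef_rot"]).as_matrix(),3))
P=cloud("top",np.load("topD.npy"));X,Y,Z=P[...,0],P[...,1],P[...,2]
for x in range(300,750,50): print(x,[int(np.percentile(Z[m],99)) if (m:=(X>=x)&(X<x+50)&(Y>=y)&(Y<y+50)).any() else -1 for y in range(-450,200,50)])
I=np.load("topI.npy");hsv=cv2.cvtColor(I,cv2.COLOR_BGR2HSV)
m=((hsv[...,1]<70)&(hsv[...,2]>95)&(abs(Z-12)<7)).astype(np.uint8);k=np.zeros_like(m);k[210:256,230:335]=m[210:256,230:335]
v,u=np.nonzero(k);w=np.array([cast("top",a,b,12)[:2] for a,b in zip(u,v)],np.float32)
r=cv2.minAreaRect(w);print(r);print(cv2.boxPoints(r))
```

```text
[[-0.     0.938  0.346]
 [ 0.001  0.346 -0.938]
 [-1.     0.    -0.001]]
300 [-1, 3, 3, 12, 13, 13, 4, 4, 3, 4, 3, 3, 27]
350 [4, 4, 3, 11, 13, 13, 927, 3, 4, 3, 3, 4, 31]
400 [4, 4, 4, 34, 11, 3, 53, 56, 15, 23, 20, 5, 4]
450 [4, 23, 20, 36, 37, 3, 5, 12, 12, 20, 4, 4, 81]
500 [19, 23, 21, 14, 4, 3, 3, 3, 3, 3, 3, 5, 88]
550 [4, 3, 4, 58, 58, 17, 17, 3, 38, 5, 5, 10, 85]
600 [4, 42, 57, 60, 60, 16, 17, 3, 5, 6, 6, 5, 48]
650 [4, 42, 53, 59, 5, 5, 6, 6, 6, -20, -22, -23, 2]
700 [4, 5, 6, 6, 7, 4, -22, -21, -23, -136, -135, -136, -16]
((430.18011474609375, -42.22599792480469), (190.16351318359375, 43.78730773925781), 88.42161560058594)
[[ 405.67578 -136.66862]
 [ 449.44647 -137.87473]
 [ 454.68445   52.21663]
 [ 410.91376   53.42273]]
```

Request:
jog_arm(
  moves=[
    [[30, 30, 0, 0, 0, 0], [30, 30, 0, 0, 0, 0], [30, 30, 0, 0, 0, 0], [30, 30, 0, 0, 0, 0], [30, 30, 0, 0, 0, 0]],
  ],
  gripper=-1,
)

```text
clock: 0.6
eef_pos: [341.1, -362.3, 221.8]
eef_rot: [-2.952, 1.566, 2.107]
wrist_force: [0.9, 0.1, 0.7]
finger_gap: 57.3
```

Request:
jog_arm(
  moves=[
    [[35, 32, -20, 0, 0, -4], [35, 32, -20, 0, 0, -4], [35, 32, -20, 0, 0, -4], [35, 32, -20, 0, 0, -4], [35, 32, -10, 0, 0, -4]],
  ],
)

```text
clock: 1.1
eef_pos: [512.8, -203.0, 134.6]
eef_rot: [-2.966, 1.57, 1.73]
wrist_force: [-0.3, -0.1, -0.7]
finger_gap: 17.3
```

Request:
jog_arm(
  moves=[
    [[26, 20, -15, 0, 0, 0], [26, 20, -15, 0, 0, 0], [20, 16, -15, 0, 0, 0], [5, 4, -15, 0, 0, 0], [0, 0, -10, 0, 0, 0]],
  ],
)

```text
clock: 1.6
eef_pos: [594.9, -134.5, 59.1]
eef_rot: [-2.229, 1.567, 2.471]
wrist_force: [-0.7, -0.3, 0.5]
finger_gap: 0.4
```

Request:
jog_arm(
  moves=[
    [[0, 0, 0, 0, 0, 0], [0, 0, 0, 0, 0, 0], [0, 0, 0, 0, 0, 0], [0, 0, 0, 0, 0, 0], [0, 0, 0, 0, 0, 0]],
  ],
)

```text
clock: 2.1
eef_pos: [593.6, -136.3, 59.9]
eef_rot: [-2.158, 1.567, 2.54]
wrist_force: [0.7, 0.2, -0.8]
finger_gap: 0.6
```

Request:
jog_arm(
  moves=[
    [[-2, -5, 0, 0, 0, 0], [0, 0, 0, 0, 0, 0], [0, 0, 0, 0, 0, 0], [0, 0, 0, 0, 0, 0], [0, 0, 0, 0, 0, 0]],
  ],
)

```text
clock: 2.6
eef_pos: [591.5, -142.4, 60.9]
eef_rot: [-2.335, 1.568, 2.362]
wrist_force: [-0.2, -1.0, 0.2]
finger_gap: 0.7
```

Request:
jog_arm(
  moves=[
    [[0, 0, 0, 0, 0, 0], [0, 0, 0, 0, 0, 0], [0, 0, 0, 0, 0, 0], [0, 0, 0, 0, 0, 0], [0, 0, 0, 0, 0, 0]],
  ],
)

```text
clock: 3.1
eef_pos: [591.6, -142.1, 60.8]
eef_rot: [-2.295, 1.568, 2.403]
wrist_force: [0.2, 0.7, -0.3]
finger_gap: 0.4
```

Request:
jog_arm(
  moves=[
    [[0, 0, 0, 0, 0, 0], [0, 0, 0, 0, 0, 0], [0, 0, 0, 0, 0, 0], [0, 0, 0, 0, 0, 0], [0, 0, 0, 0, 0, 0]],
  ],
)

```text
clock: 3.6
eef_pos: [591.5, -142.1, 60.7]
eef_rot: [-2.286, 1.568, 2.411]
wrist_force: [0.1, -0.4, -0.0]
finger_gap: 0.6
```

Request:
jog_arm(
  moves=[
    [[0, 0, 0, 0, 0, 0], [0, 0, 0, 0, 0, 0], [0, 0, 0, 0, 0, 0], [0, 0, 0, 0, 0, 0], [0, 0, 0, 0, 0, 0]],
  ],
)

```text
clock: 4.1
eef_pos: [591.6, -142.1, 60.7]
eef_rot: [-2.286, 1.568, 2.411]
wrist_force: [0.4, 0.1, 0.4]
finger_gap: 0.8
```

Request:
jog_arm(
  moves=[
    [[0, 0, 0, 0, 0, 0], [0, 0, 0, 0, 0, 0], [0, 0, 0, 0, 0, 0], [0, 0, 0, 0, 0, 0], [0, 0, 0, 0, 0, 0]],
  ],
)

```text
clock: 4.6
eef_pos: [591.5, -142.1, 60.8]
eef_rot: [-2.27, 1.568, 2.427]
wrist_force: [-0.7, 1.2, 0.2]
finger_gap: 0.3
```

Run:
```python
from h import *
from scipy.spatial.transform import Rotation as Ro
I,D=manip.camera("scene");cv2.imwrite("pics/s1.png",cv2.resize(I[130:300,200:520],None,fx=2.4,fy=2.4))
s=manip.read_state();print(s["clock"],s["eef_pos"],np.round(Ro.from_euler("xyz",s["eef_rot"]).as_matrix(),3))
```

```text
4.65 [ 591.54463132 -142.12131877   60.72092232] [[-0.002  1.    -0.015]
 [ 0.002 -0.015 -1.   ]
 [-1.    -0.002 -0.002]]
```

View pics/s1.png

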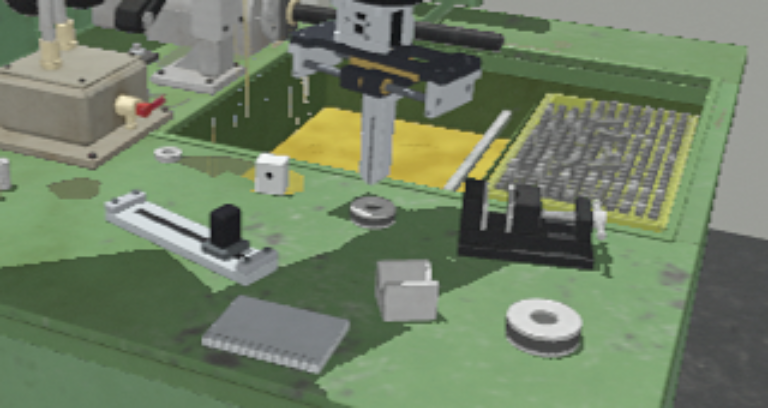

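The fingers (crop ~375,180) hang just above the small ring (373,210), and nothing has moved. Next is the V-block.

Request:
jog_arm(
  moves=[
    [[0, 0, 40, 0, 0, 0], [-24, -24, 10, 0, 0, 0], [-32, -32, 0, 0, 0, 0], [-32, -32, 0, 0, 0, 0], [-20, -20, 0, 0, 0, 0]],
  ],
)

```text
clock: 5.15
eef_pos: [481.5, -250.5, 112.2]
eef_rot: [-2.106, 1.569, 2.597]
wrist_force: [0.9, 0.4, 0.7]
finger_gap: 0.5
```

Request:
jog_arm(
  moves=[
    [[0, 0, 0, 0, 0, 0], [0, 0, 0, 0, 0, 0]],
  ],
)

```text
clock: 5.35
eef_pos: [479.7, -252.8, 112.7]
eef_rot: [-1.987, 1.569, 2.712]
wrist_force: [1.1, 0.7, 0.6]
finger_gap: 0.5
```

Request:
jog_arm(
  moves=[
    [[-8, -8, -10, 0, 0, 0], [0, 0, -12, 0, 0, 0], [0, 0, -11, 0, 0, 0], [0, 0, 0, 0, 0, 0], [0, 0, 0, 0, 0, 0]],
  ],
)

```text
clock: 5.85
eef_pos: [472.4, -259.0, 75.3]
eef_rot: [-2.13, 1.567, 2.573]
wrist_force: [0.5, 0.1, 1.5]
finger_gap: 0.4
```

Request:
jog_arm(
  moves=[
    [[0, 0, 0, 0, 0, 0], [0, 0, 0, 0, 0, 0], [0, 0, 0, 0, 0, 0], [0, 0, 0, 0, 0, 0], [0, 0, 0, 0, 0, 0]],
  ],
)

```text
clock: 6.35
eef_pos: [473.2, -258.8, 76.1]
eef_rot: [-2.132, 1.569, 2.571]
wrist_force: [-0.5, -0.8, 0.2]
finger_gap: 0.2
```

Request:
jog_arm(
  moves=[
    [[0, 0, 0, 0, 0, 0], [0, 0, 0, 0, 0, 0], [0, 0, 0, 0, 0, 0], [0, 0, 0, 0, 0, 0], [0, 0, 0, 0, 0, 0]],
  ],
)

```text
clock: 6.85
eef_pos: [473.2, -258.9, 76.4]
eef_rot: [-2.147, 1.569, 2.556]
wrist_force: [0.1, 0.3, -0.0]
finger_gap: 0.1
```

Request:
jog_arm(
  moves=[
    [[0, 0, 0, 0, 0, 0], [0, 0, 0, 0, 0, 0], [0, 0, 0, 0, 0, 0], [0, 0, 0, 0, 0, 0], [0, 0, 0, 0, 0, 0]],
  ],
)

```text
clock: 7.35
eef_pos: [473.2, -258.9, 76.3]
eef_rot: [-2.144, 1.569, 2.559]
wrist_force: [0.1, 0.3, -0.8]
finger_gap: 0.2
```

Request:
jog_arm(
  moves=[
    [[0, 0, 0, 0, 0, 0], [0, 0, 0, 0, 0, 0], [0, 0, 0, 0, 0, 0], [0, 0, 0, 0, 0, 0], [0, 0, 0, 0, 0, 0]],
  ],
)

```text
clock: 7.85
eef_pos: [473.2, -258.9, 76.3]
eef_rot: [-2.148, 1.569, 2.555]
wrist_force: [0.5, 0.3, -0.0]
finger_gap: 0.6
```

Request:
jog_arm(
  moves=[
    [[0, 0, 0, 0, 0, 0], [0, 0, 0, 0, 0, 0], [0, 0, 0, 0, 0, 0]],
  ],
)

```text
clock: 8.15
eef_pos: [473.2, -258.9, 76.3]
eef_rot: [-2.158, 1.569, 2.545]
wrist_force: [0.5, 0.6, -0.2]
finger_gap: 0.3
```

Run:
```python
from h import *
I,D=manip.camera("scene");cv2.imwrite("pics/s2.png",cv2.resize(I[130:300,200:520],None,fx=2.4,fy=2.4))
s=manip.read_state();print(s["clock"],s["eef_pos"])
```

```text
8.2 [ 473.19574922 -258.85064242   76.29067585]
```

View pics/s2.png

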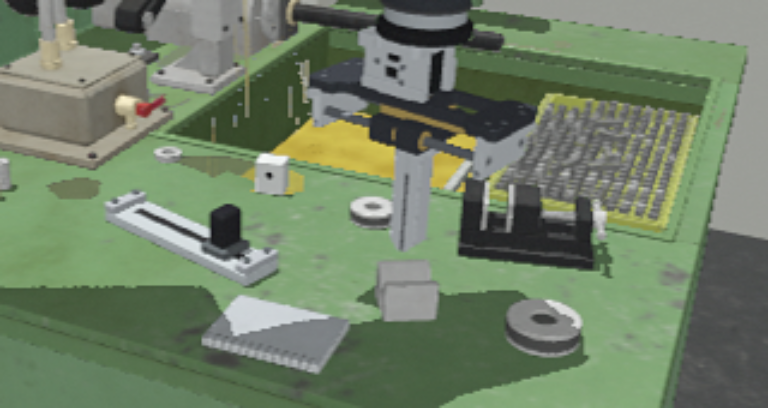

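The fingertips (crop ~408,248) are centred over the V-block (407,275), and its pose hasn't changed. Now I'll lift and move to the right of the knob.

Request:
jog_arm(
  moves=[
    [[0, 0, 34, 0, 0, 0], [-10, 25, 0, 0, 0, 0], [-14, 35, 0, 0, 0, 0], [-14, 30, 0, 0, 0, 0], [-6, 14, 0, 0, 0, 0]],
  ],
)

```text
clock: 8.7
eef_pos: [427.7, -153.2, 111.0]
eef_rot: [-2.356, 1.569, 2.344]
wrist_force: [0.1, 0.9, 1.0]
finger_gap: 0.6
```

Request:
jog_arm(
  moves=[
    [[0, 0, 0, 0, 0, 0], [0, 0, 0, 0, 0, 0]],
  ],
)

```text
clock: 8.9
eef_pos: [427.6, -152.3, 111.6]
eef_rot: [-2.718, 1.57, 1.984]
wrist_force: [0.3, 0.4, 0.6]
finger_gap: 0.1
```

Request:
jog_arm(
  moves=[
    [[0, 0, -20, 0, 0, 0], [0, 0, -20, 0, 0, 0], [0, 0, -12, 0, 0, 0], [0, 0, -7, 0, 0, 0], [0, 0, 0, 0, 0, 0]],
  ],
)

```text
clock: 9.4
eef_pos: [430.0, -156.5, 50.9]
eef_rot: [1.254, 1.568, -0.33]
wrist_force: [0.1, -0.6, -0.1]
finger_gap: 0.2
```

Request:
jog_arm(
  moves=[
    [[0, 0, 0, 0, 0, 0], [0, 8, 0, 0, 0, 0], [0, 8, 0, 0, 0, 0], [0, 0, 0, 0, 0, 0]],
  ],
)

```text
clock: 9.8
eef_pos: [431.0, -140.2, 52.4]
eef_rot: [1.229, 1.566, -0.356]
wrist_force: [1.3, 0.2, -0.9]
finger_gap: 1.0
```

Run:
```python
from h import *
I,D=manip.camera("scene");cv2.imwrite("pics/s3.png",cv2.resize(I[160:290,220:400],None,fx=4,fy=4))
s=manip.read_state();print(s["clock"],s["eef_pos"],s["wrist_force"])
```

```text
9.85 [ 431.03023426 -140.49520346   52.41825338] [-0.38822231 -0.69109559  0.27421291]
```

View pics/s3.png

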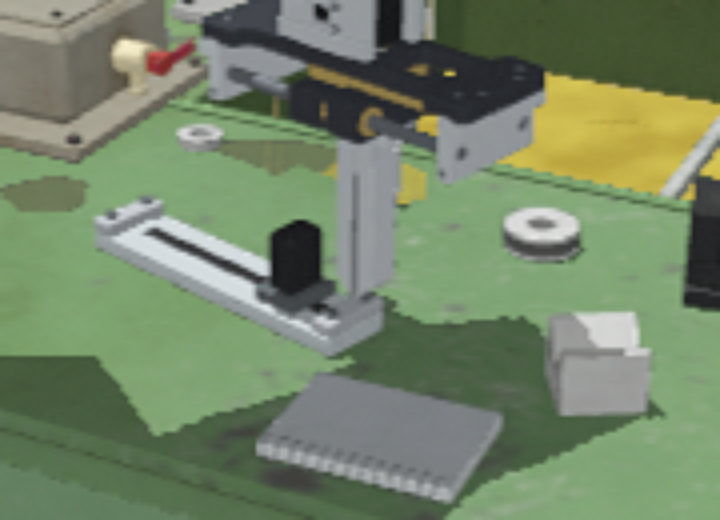

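The fingers (crop ~365,290) stand just right of the knob (297,255), clear above the right end stop. I'll make a gentle approach.

Request:
jog_arm(
  moves=[
    [[-1, 6, -2, 0, 0, 0], [0, 6, 0, 0, 0, 0], [0, 5, 0, 0, 0, 0], [0, 4, 0, 0, 0, 0], [0, 4, 0, 0, 0, 0]],
  ],
)

```text
clock: 10.35
eef_pos: [430.1, -113.5, 50.7]
eef_rot: [1.203, 1.565, -0.382]
wrist_force: [0.3, -0.7, 0.4]
finger_gap: 0.3
```

Request:
jog_arm(
  moves=[
    [[0, 5, 0, 0, 0, 0], [0, 5, 0, 0, 0, 0], [0, 5, 0, 0, 0, 0], [0, 5, 0, 0, 0, 0], [0, 5, 0, 0, 0, 0]],
  ],
)

```text
clock: 10.85
eef_pos: [430.5, -86.8, 50.8]
eef_rot: [1.154, 1.564, -0.431]
wrist_force: [1.0, -1.9, -1.3]
finger_gap: 0.9
```

Request:
jog_arm(
  moves=[
    [[0, 6, 0, 0, 0, 0], [0, 6, 0, 0, 0, 0], [0, 6, 0, 0, 0, 0], [0, 6, 0, 0, 0, 0], [0, 6, 0, 0, 0, 0]],
  ],
)

```text
clock: 11.35
eef_pos: [430.6, -54.2, 50.9]
eef_rot: [1.159, 1.563, -0.426]
wrist_force: [1.3, -2.1, -0.0]
finger_gap: 0.6
```

Request:
jog_arm(
  moves=[
    [[0, 6, 0, 0, 0, 0], [0, 6, 0, 0, 0, 0], [0, 6, 0, 0, 0, 0], [0, 6, 0, 0, 0, 0], [0, 6, 0, 0, 0, 0]],
  ],
)

```text
clock: 11.85
eef_pos: [430.7, -21.4, 51.0]
eef_rot: [1.159, 1.563, -0.425]
wrist_force: [1.6, -2.2, -0.2]
finger_gap: 0.2
```

Run:
```python
from h import *
I,D=manip.camera("scene");cv2.imwrite("pics/s4.png",cv2.resize(I[160:290,220:400],None,fx=4,fy=4))
s=manip.read_state();print(s["clock"],s["eef_pos"],s["wrist_force"])
P=cloud("scene",D);m=(P[...,2]>46)&(P[...,2]<60)&(I.max(-1)<70)&(abs(P[...,0]-430)<25);print("knob top mean/min/max y",m.sum(),P[m].mean(0),np.percentile(P[m][:,1],[3,97]))
```

```text
11.9 [430.57211669 -20.85190767  50.98320816] [-0.22242224  0.17213562  0.22254654]
knob top mean/min/max y 30 [420.5201388   -0.52281597  51.92182499] [-7.47587617  6.07836222]
```

View pics/s4.png

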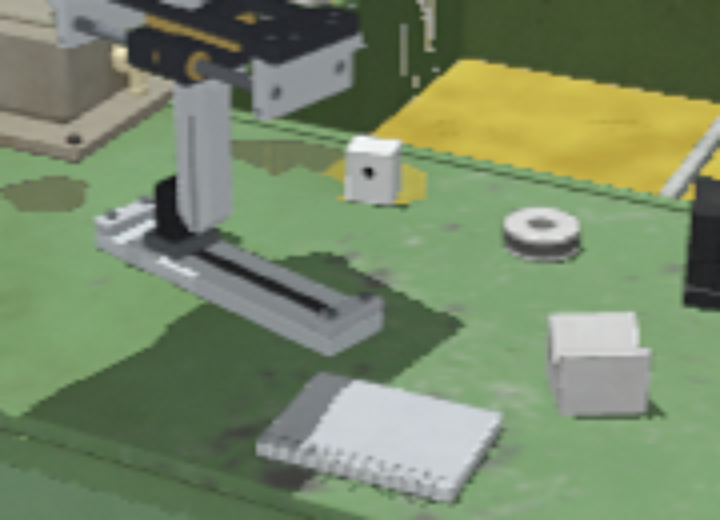

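The knob (crop 170,210) is now near the left stop, with about 18 mm to go. I'll use smaller steps.

Request:
jog_arm(
  moves=[
    [[0, 4, 0, 0, 0, 0], [0, 3, 0, 0, 0, 0], [0, 3, 0, 0, 0, 0], [0, 2, 0, 0, 0, 0]],
  ],
)

```text
clock: 12.3
eef_pos: [430.6, -7.8, 51.0]
eef_rot: [1.166, 1.563, -0.418]
wrist_force: [0.5, -1.4, 0.5]
finger_gap: 0.3
```

Request:
jog_arm(
  moves=[
    [[0, 2, 0, 0, 0, 0], [0, 1, 0, 0, 0, 0], [0, 1, 0, 0, 0, 0]],
  ],
)

```text
clock: 12.6
eef_pos: [430.7, -4.2, 51.1]
eef_rot: [1.008, 1.562, -0.576]
wrist_force: [0.0, -15.5, 1.2]
finger_gap: 0.4
```

The force has risen to 15.5 N, so the knob is on the end stop. I'll relieve it, hold, then retract.

Request:
jog_arm(
  moves=[
    [[0, -1, 0, 0, 0, 0], [0, 0, 0, 0, 0, 0], [0, 0, 0, 0, 0, 0], [0, -6, 0, 0, 0, 0], [0, -10, 0, 0, 0, 0]],
  ],
)

```text
clock: 13.1
eef_pos: [430.0, -21.3, 50.8]
eef_rot: [0.945, 1.564, -0.638]
wrist_force: [-0.5, 0.2, 1.2]
finger_gap: -0.1
```

Request:
jog_arm(
  moves=[
    [[0, -10, 0, 0, 0, 0], [0, 0, 20, 0, 0, 0], [0, 0, 40, 0, 0, 0], [0, -20, 40, 0, 0, 0], [0, -30, 40, 0, 0, 0]],
  ],
)

```text
clock: 13.6
eef_pos: [426.3, -84.4, 190.2]
eef_rot: [-1.24, 1.565, -2.823]
wrist_force: [0.9, -0.5, -0.3]
finger_gap: 0.2
```

Request:
jog_arm(
  moves=[
    [[0, -40, 10, 0, 0, 0], [0, -40, 0, 0, 0, 0], [0, 0, 0, 0, 0, 0], [0, 0, 0, 0, 0, 0], [0, 0, 0, 0, 0, 0]],
  ],
)

```text
clock: 14.1
eef_pos: [426.2, -173.4, 206.8]
eef_rot: [0.64, 1.564, -0.947]
wrist_force: [-0.3, -0.1, -0.2]
finger_gap: 0.4
```

Run:
```python
from h import *
I,D=manip.camera("scene");cv2.imwrite("pics/s5.png",cv2.resize(I[130:300,200:520],None,fx=2.4,fy=2.4))
s=manip.read_state();print(s["clock"],s["eef_pos"],s["wrist_force"])
P=cloud("scene",D);m=(P[...,2]>46)&(P[...,2]<60)&(I.max(-1)<70)&(abs(P[...,0]-430)<25);print("knob",m.sum(),P[m].mean(0))
D0=np.load("sceneD.npy");I0=np.load("sceneI.npy")
P0=cloud("scene",D0);m=(P0[...,2]>46)&(P0[...,2]<60)&(I0.max(-1)<70)&(abs(P0[...,0]-430)<25);print("knob start",m.sum(),P0[m].mean(0))
```

```text
14.15 [ 426.22050228 -173.08376378  206.72507546] [ 0.34702158 -0.17851893 -0.12255581]
knob 67 [428.02736394  13.05734016  51.99282397]
knob start 77 [424.48780352 -95.38971582  52.11874688]
```

View pics/s5.png

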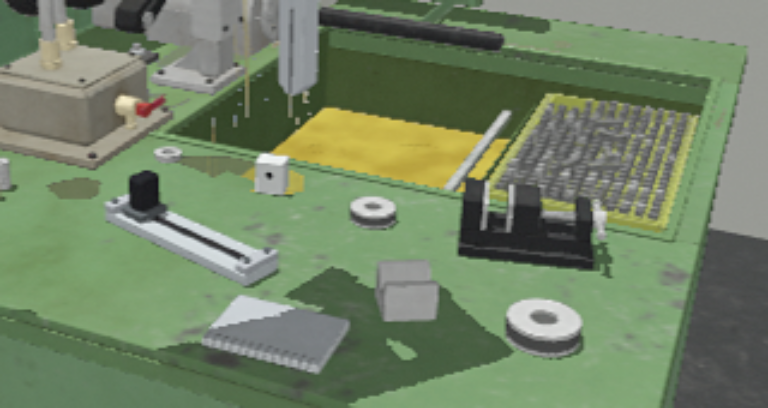

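Run:
```python
from h import *
I,D=manip.camera("top");P=cloud("top",D);P0=cloud("top",np.load("topD.npy"))
for n,Q in(("start",P0),("now",P)):
    m=(Q[...,2]>46)&(Q[...,2]<62)&(abs(Q[...,0]-430)<25)&(Q[...,1]>-130)&(Q[...,1]<60);print(n,m.sum(),Q[m].mean(0) if m.any() else 0)
cv2.imwrite("pics/t6.png",cv2.resize(I[120:290,170:470],None,fx=2.6,fy=2.6))
```

```text
start 131 [428.93308715 -91.42934393  53.8225733 ]
now 138 [431.94946933  16.23026312  53.14828481]
```

View pics/t6.png

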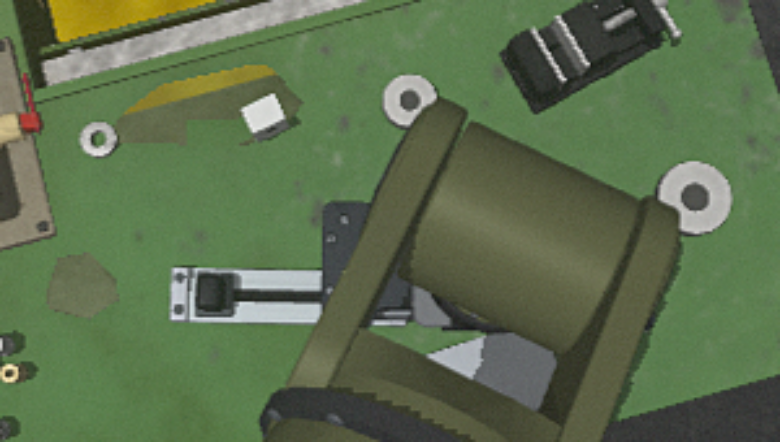

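The knob is at y = 16.2, about 2 mm short of the nominal left end at +18. That is within both the calibration error and the 12 mm tolerance, and the foot plate (crop ~190–235) touches the left stop. The washer, plastic block and ring haven't moved, and the arm is clear of everything, so I'll hand in.

```bash
python3 -c "
from cell import manip
print(manip.sign_off())"
```

```text
the job is handed in; nothing more can be done
None
```

The check is done and handed in at about 14 s; the hand-in gives no verdict.

- **Pointing:** with the gripper shut, the fingertips stayed over the middle of the smaller ring gauge for about 2.5 s, then over the V-block for about 2.3 s. They were roughly 25 mm above each one.
- **Check slide:** I pushed the knob left without gripping it. The wrist force was about 2 N on the way and 15.5 N when the knob met the end stop, against the 35 N limit.
- **Last checks:** the top camera puts the knob at y = 16 mm, against an expected left end of about 18 mm. The scene camera reads 13 mm, but it also read about 4 mm low at the start. The foot plate stands against the left stop.
- **Loose pieces:** the ring, washer, plastic block and V-block look unmoved in the final pictures. I judged this by eye and did not measure it. The arm hid the V-block from the top camera, so that one was seen only by the scene camera.
- **Robot:** the arm finished with the TCP about 207 mm above the worktop, with no contact force.

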